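# Slide the locked board carriage home into the test dock

### The job

Bring the circuit board on the slide stage to the test dock: press the round lock button on the carriage with the fingertips and, keeping it pressed all the way, slide the carriage along its rods until it is fully against the end stop at the taller dock block with the row of contact pins. Then let go of the button, so that it pops up and locks the carriage there. Leave the loose parts round the stage standing where they are; nothing is to be picked up.

Things in the scene. Friction and masses are not known exactly. Their poses are not given: they have to be found in the camera images.
- stage: Low slide stage, fixed on the mat: aluminium base plate 100 x 326 x 8 mm with two steel guide rods along its own y axis. Origin on the mat surface (1.2 mm over the worktop) on the plate's centre line, z up. A carriage runs along y and cannot be lifted off. Dock at the +y end; at the -y end a plain lower black block, top 36 mm above the mat.
- dock (a point): Middle of the dock's face towards the carriage, 39 mm above the mat, at the stage's x = 0, y = 122 mm: a black block 100 mm wide, 34 mm thick, top 49 mm above the mat, with a row of seven small brass contact pins facing the carriage. Axes as the stage's.
- carriage_top (a point): Centre of the carriage's flat top, 34 mm above the mat: an aluminium block 92 (x) x 120 (y) mm, axes as the stage's. On its half towards the dock (+y) a small blue circuit board is fixed in a nest, up to 48 mm above the mat, its near edge 38 mm from the button's axis. The lock button is 20 mm on the other side of this point.
- button_top (a point): Centre of the flat top of the lock button on the carriage: a round black cap 28 mm in diameter, 62 mm above the mat when up, in a grey collar of 36 mm diameter whose top is 46 mm above the mat. It is pressed straight down against a spring: 4 N to start, 10 N when fully down (12 mm, a hard stop).
- lip_top (a point): Middle of the top edge of the upright black thumb lip on the carriage, behind the button (on its -y side), 76 mm above the mat: 50 mm wide (x), 8 mm thick; its face towards the button is 24 mm from the button's axis. A finger on the button may push against it.
- carriage (a joint): Position of the carriage along the stage's +y axis, m: 0 at the plain end, 0.140 at the end stop at the dock. Starts at 4 to 51 mm. While the button is up the carriage is locked to a toothed rack (8 mm pitch, 1 to 3 mm of play); with the button fully down it slides with light drag (1.5 N at 50 mm/s, none at rest).
- lock_button (a joint): How far the lock button is pressed, m: 0 up (locked), 0.012 fully down; the carriage is free from about 0.0055. It springs up when released; at the end stop it locks the carriage there.
- relay: Loose orange relay, 12 x 28 x 25 mm high, beside the stage (bystander). Origin at its underside.
- heat_sink: Loose black finned heat sink, 34 x 30 x 22 mm high, beside the stage (bystander). Origin at its underside.
- flux_bottle: Loose cream bottle with a red spout, 30 mm in diameter, 93 mm tall, beside the stage (bystander). Origin at its underside.
- battery_9v: Loose black and yellow block battery, 26 x 52 x 18 mm high, beside the stage (bystander). Origin at its underside.

How it is judged:
On the way, in this order (a step that is already met when the one before it is completed fails the run):
1. the lock button is pressed down, the carriage not yet slid (value of joint lock_button above 0.0055 m and value of joint carriage below 0.065 m), for 0.1 s.
2. the carriage is at the end stop with the button still held down (value of joint lock_button above 0.004 m and value of joint carriage above 0.137 m), for 0.1 s.
At the end, for the whole second after the job is handed in: The carriage stands within 3 mm of the end stop at the dock, at rest, and the lock button has sprung up (less than 1.5 mm down) (value of joint carriage between 0.137 and 0.143 m and value of joint lock_button below 0.0015 m and velocity of joint carriage between -0.005 and 0.005 m/s); the robot touches nothing.
It fails at once if the button is let up while the carriage is on its way (70 to 128 mm) (value of joint carriage between 0.07 and 0.128 m and value of joint lock_button below 0.002 m).
It fails at once if the relay beside the stage is moved more than 25 mm or lifted (distance of relay from where it was at the start of the episode above 0.025 m or height (world z) of relay above 0.02 m).
It fails at once if the heat sink beside the stage is moved more than 25 mm or lifted (distance of heat_sink from where it was at the start of the episode above 0.025 m or height (world z) of heat_sink above 0.02 m).
It fails at once if the flux bottle beside the stage is moved more than 25 mm or lifted (distance of flux_bottle from where it was at the start of the episode above 0.025 m or height (world z) of flux_bottle above 0.02 m).
It fails at once if the battery 9v beside the stage is moved more than 25 mm or lifted (distance of battery_9v from where it was at the start of the episode above 0.025 m or height (world z) of battery_9v above 0.02 m).
It also fails if it takes over 38 s, if anything falls off the work surface, if the arm or the gripper's body presses on something with over 40 N, if the wrist force passes 120 N, or if a joint passes its speed limit or range.

### The arm

A 7-joint arm with a two-finger parallel gripper is mounted at the origin on a cart in front of the work surface, level with it; the furniture and walls round the work are solid. World frame = base frame: x ahead of the robot, y to its left, z up, the work surface at z = 0. Lengths are in m, angles in rad, forces in N, time in s.
With the tool pointing down it reaches from about 0.425 to 0.825 m from the base axis. Payload 3.6 kg.
Tool frame: the origin (TCP) lies at the very end of the fingers, on their centre line; the grasp point (between the pads) lies 19 mm behind it; z points along the fingers, y is the line along which they close (so a half turn about z gives the same grasp; the last joint's range is limited). The gripper opens to 85 mm and grips with 20 to 120 N. Pads are 22 mm wide; open, the fingers measure 114 mm over their backs; the gripper's body (76 mm by 85 mm) begins 54 mm behind the grasp point. The pads swing forward as they close: fully open they stand 13 mm farther back than shut.
Start: joints at [-1.31, 0.615, -0.013, 1.423, 0.008, 1.103, -0.04], TCP at [0.184, 0.623, 0.231] pointing down, gripper open.
Joint ranges: [-3.12, 3.12], [-0.3, 2.06], [-1.34, 1.32], [0.26, 2.42], [-1.36, 4.5], [0.01, 1.98], [-2.84, 2.84]. Speed limits (rad/s): [2.79, 2.79, 3.14, 3.14, 3.14, 3.14, 3.14].

### API

Orientations are given as a unit quaternion [x, y, z, w].
In Python, from cell import bot gives the robot as it stands.
- The arm moves only by the shell command python3 -m crank 'ROWS' [FORCE]. ROWS is text: rows parted by semicolons, each of 5 numbers parted by spaces: the shift along the tool's x, y, z scaled (see below), then the turn about the tool's z scaled (see below), then the opening, from -1 (shut) to 1 (fully open), so that 0 is half open. In form: tx ty tz yaw grip; .... A call has 1 to 20 rows; each row shifts and turns the commanded pose from where the row before left it, along the tool's axes as they then stand; what a row does not reach is not made up. The controller multiplies each number of a shift by 25 mm and each number of a turn by 0.12 rad. A row lasts 1/10 s, in which the tool goes at most 50 mm and 8.59 degrees, less where a joint would pass 70% of its speed; a pose out of reach is approached as far as the arm can. A call with a number of a shift or a turn outside -1 to 1 is refused whole. A call with a gripper value outside its range is refused whole. The fingers move at their own pace and stop on an object; FORCE is the grip in N (left out, the last holds). Time passes only in rows, so rows that do not move let the fingers close. It gives the time, the measured TCP pose, the force, the opening and the grip force at its end, in the units of the state.
- bot.get_state(): the state, without advancing time (a new reading comes with each control period).
- bot.capture(name): name is "scene" or "side" or "wrist"; returns a dict with "image" (384x512x3 uint8, red, green, blue), "depth" (384x512 float32, m along the optical axis (not along the pixel's ray), 0 where there is no reading), "vertical_fov" (degrees; the focal length in pixels is half the picture's height over the tangent of half this angle, whatever the lens; pixels are square), "cx", "cy" (the principal point, pixels), "extrinsics" (4x4, takes a point from camera to world coordinates). Camera axes: x right, y down, z forward; pixel columns grow to the right and rows downward; lengths in m; the calibration is good to about 2 mm. A picture is of the moment at which its call begins.
- bot.finish_job(): hands the job in; it is judged then, once.
The state is a dict: "time_s": time; "joint_pos": joint angles; "qd": joint speeds; "joint_efforts": joint torques, N m; "eef_pos": TCP position; "orientation": TCP orientation; "force": force on the tool from outside, world axes, zero at the start; "moment": the same for the moment, N m; "grip_width": finger opening in m; "grasp_force": force on a finger pad.
Only numpy, scipy, OpenCV 4.12 (cv2) and the standard library are available. Lean on these libraries where they do the work, as an engineer would, in place of code of your own. Each camera call takes 0.05 s, during which the arm holds its last target. There are 200 camera calls.

## Working session

There is one attempt and no reset: what is moved stays moved. The work goes in short steps, Python scripts to look and compute and a shell command to move; the robot and the scene stay as the last step left them, time stands still between calls to the robot, and variables do not carry over. Pictures are saved under pics/ and viewed, at most 10 in all, crops included, and the job is handed in when it is done.

```bash
mkdir -p pics
cat > h.py <<'E'
import numpy as np, cv2
from cell import bot
def cap(n):
    c=bot.capture(n); im=c["image"]; h=im.shape[0]
    f=h/2/np.tan(np.radians(c["vertical_fov"])/2)
    np.savez(f"pics/{n}.npz",im=im,d=c["depth"],f=f,cx=c["cx"],cy=c["cy"],T=c["extrinsics"])
    return im,c["depth"],f,c["cx"],c["cy"],np.array(c["extrinsics"])
def cloud(n):
    z=np.load(f"pics/{n}.npz"); d=z["d"]; v,u=np.mgrid[:d.shape[0],:d.shape[1]]
    P=np.stack([(u-z["cx"])/z["f"]*d,(v-z["cy"])/z["f"]*d,d],-1)
    W=P@z["T"][:3,:3].T+z["T"][:3,3]; W[d==0]=np.nan
    return z["im"],W
E
python3 - <<'E'
from h import *
ims=[]
for n in ("scene","side"):
    c=cap(n); ims.append(c[0]); print(n,c[2],c[5][:3].round(3).tolist())
cv2.imwrite("pics/a.png",cv2.cvtColor(cv2.resize(ims[0],(800,600)),4)); cv2.imwrite("pics/b.png",cv2.cvtColor(ims[1],4))
s=bot.get_state(); print(s)
E
```

```text
scene 427.9135741529115 [[0.855, -0.321, 0.408, 0.242], [-0.519, -0.556, 0.649, -0.7], [0.018, -0.767, -0.642, 0.608]]
side 422.5055404063257 [[0.904, -0.268, 0.334, 0.297], [-0.428, -0.597, 0.679, -0.745], [0.017, -0.756, -0.654, 0.633]]
{'time_s': 0.1, 'joint_pos': array([-1.30949641,  0.61582243, -0.01263788,  1.42475977,  0.00810097,
        1.10342074, -0.04037245]), 'qd': array([-8.25816956e-04, -2.47073846e-03, -1.99362421e-03, -3.28407609e-03,
        9.68827062e-05,  2.04734934e-03,  3.76653180e-04]), 'joint_efforts': array([ 1.40000266e-03, -4.70383966e+01,  2.60316152e-01, -1.71571076e+01,
        1.00476501e-02,  5.95184407e-03, -3.03420819e-06]), 'eef_pos': array([0.18427714, 0.62259873, 0.23024699]), 'orientation': array([ 1.43348778e-01,  9.89671529e-01, -1.16930036e-03, -1.59808650e-04]), 'force': array([-0.18478522,  0.13874274,  0.2988308 ]), 'moment': array([ 0.00751306,  0.00115032, -0.00925664]), 'grasp_force': 0.0, 'grip_width': 0.08538284986351588}
```

View pics/a.png

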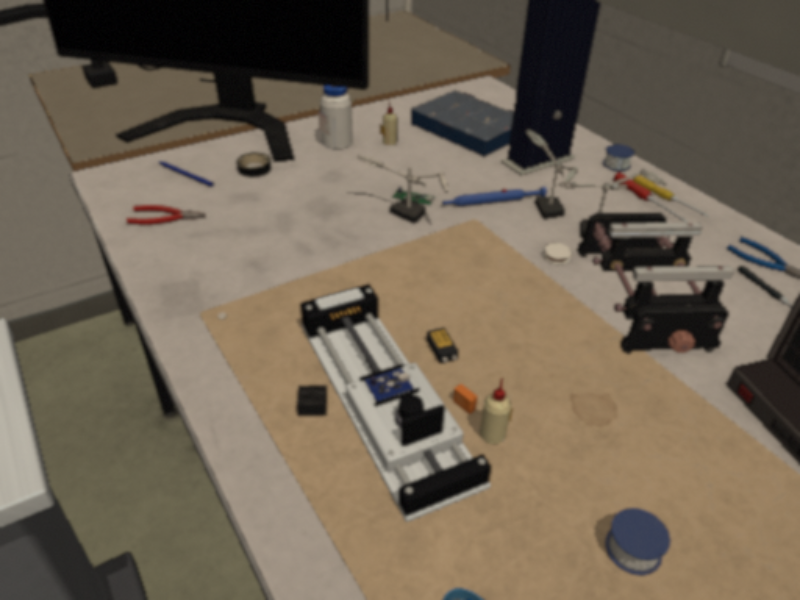

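View pics/b.png

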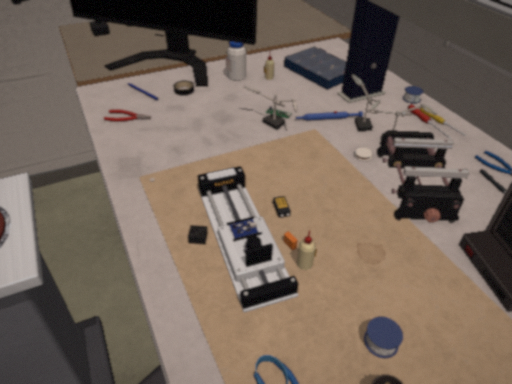

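The stage runs from lower right (plain end block at about (445,483) of the 800x600 view) to upper left (dock (340,308)). The button is at about (410,407), with the lip at (421,424). The battery (442,344), relay (466,398) and bottle (495,415) are on the right, and the heat sink (312,400) is on the left.

Run:
```python
from h import *
for n in ("scene","side"):
    im,W=cloud(n); X,Y,Z=W[...,0],W[...,1],W[...,2]
    roi=np.zeros(Z.shape,bool)
    if n=="scene": roi[180:330,190:318]=1
    else: roi[165:308,192:300]=1
    m0=roi&(Z<.008)&(Z>-.01); print(n,"mat z",np.nanmedian(Z[m0]))
    hi=roi&(Z>.015)
    # stage axis: dock top and end block top
    hsv=cv2.cvtColor(im,cv2.COLOR_RGB2HSV)
    nl,lab,st,c=cv2.connectedComponentsWithStats(hi.astype(np.uint8))
    for i in range(1,nl):
        if st[i,4]>25:
            q=W[lab==i]; print(st[i].tolist(),q.mean(0).round(4),q.min(0).round(3),q.max(0).round(3))
    big=lab==1+np.argmax(st[1:,4])
    for a,b in((.028,.0335),(.0335,.037),(.046,.052),(.058,.066),(.070,.082)):
        k=roi&(Z>a)&(Z<b); q=W[k].astype(np.float32)
        nl,l2,s2,_=cv2.connectedComponentsWithStats(k.astype(np.uint8))
        for i in range(1,nl):
            if s2[i,4]>12:
                q=W[l2==i].astype(np.float32); r=cv2.minAreaRect(q[:,:2]*1000); print(a,b,s2[i].tolist(),q.mean(0).round(4),np.round(r[0],1),np.round(r[1],1),round(r[2],1))
```

```text
scene mat z 0.001787079851577833
[192, 182, 123, 147, 6030] [ 0.5103 -0.2655  0.0376] [ 0.452 -0.396  0.015] [ 0.583 -0.067  0.08 ]
[273, 210, 21, 19, 239] [ 0.6235 -0.199   0.019 ] [ 0.608 -0.223  0.015] [ 0.641 -0.171  0.022]
[190, 246, 20, 17, 280] [ 0.438  -0.2011  0.0209] [ 0.417 -0.22   0.015] [ 0.46  -0.177  0.025]
[291, 246, 15, 15, 141] [ 0.5929 -0.2922  0.0238] [ 0.585 -0.305  0.015] [ 0.603 -0.276  0.029]
[308, 249, 10, 32, 235] [ 0.5864 -0.3436  0.0438] [ 0.582 -0.354  0.015] [ 0.597 -0.329  0.075]
0.028 0.0335 [193, 196, 51, 42, 268] [ 0.5262 -0.1388  0.0304] [ 512.8 -145.6] [117.6 102. ] 69.8
0.028 0.0335 [222, 249, 9, 17, 25] [ 0.4718 -0.242   0.0317] [ 472.5 -240.2] [38.8  2.6] 84.0
0.028 0.0335 [231, 266, 6, 10, 13] [ 0.4687 -0.2737  0.031 ] [ 468.8 -274.3] [21.4  1.5] 83.0
0.028 0.0335 [309, 268, 9, 8, 20] [ 0.5853 -0.3463  0.031 ] [ 585.2 -345.4] [ 2.8 16.7] 21.5
0.028 0.0335 [237, 277, 34, 21, 88] [ 0.4764 -0.3267  0.0312] [ 472.8 -321.8] [30.2 60.7] 35.6
0.028 0.0335 [289, 278, 8, 5, 19] [ 0.5458 -0.3421  0.0306] [ 545.6 -342. ] [ 2.4 14.4] 89.0
0.028 0.0335 [272
[... 2636 characters left out ...]
  0.0359] [ 515.7 -382.5] [20.6 72.4] 83.9
0.0335 0.037 [272, 279, 12, 7, 25] [ 0.5216 -0.3773  0.0362] [ 521.5 -377.3] [ 8.  21.6] 82.5
0.0335 0.037 [240, 288, 18, 13, 90] [ 0.4662 -0.3797  0.0357] [ 467.5 -378.3] [20.7 28.7] 77.5
0.046 0.052 [197, 166, 48, 18, 409] [ 0.5322 -0.0902  0.0485] [532.9 -88.9] [34.7 97.2] 83.1
0.046 0.052 [245, 255, 27, 9, 59] [ 0.5075 -0.3304  0.0491] [ 507.6 -330.3] [ 4.2 47.6] 82.4
0.058 0.066 [245, 236, 16, 13, 158] [ 0.5105 -0.3002  0.0628] [ 510.9 -299.1] [26.2 26.8] 66.8
0.058 0.066 [245, 250, 27, 10, 80] [ 0.5062 -0.33    0.0619] [ 507.  -330.3] [ 4.1 46.8] 81.5
0.07 0.082 [245, 243, 28, 13, 158] [ 0.5078 -0.3286  0.0753] [ 508.7 -327.6] [ 8.8 48.8] 84.9
```

```bash
python3 - <<'E'
from h import *
im,W=cloud("scene"); q=W[(W[...,2]>.08)&(W[...,1]<1)&(W[...,0]<.95)]
print(len(q), q.min(0) if len(q) else '', np.unique((q*10).round().astype(int),axis=0)[:40].tolist())
E
python3 -m crank '0 0 0 1 -1;0 0 0 1 -1;0 0 0 1 -1;0 0 0 1 -1;0 0 0 1 -1;0 0 0 1 -1;0 0 0 1 -1;0 0 0 1 -1;0 0 0 1 -1;0 0 0 1 -1;0 0 0 1 -1;0 0 0 0.55 -1;0 0 0 0 -1;0 0 0 0 -1' 40
```

```text
15560 [ 0.28338838 -0.47172855  0.08000176] [[3, 9, 2], [4, 6, 1], [4, 6, 2], [4, 7, 1], [4, 7, 2], [4, 9, 2], [5, 5, 1], [5, 5, 2], [5, 6, 1], [5, 6, 2], [5, 6, 3], [5, 7, 2], [6, -3, 1], [6, 4, 1], [6, 4, 2], [6, 5, 1], [6, 5, 2], [6, 5, 3], [6, 6, 1], [6, 6, 2], [6, 6, 3], [7, -5, 4], [7, -5, 5], [7, -4, 4], [7, -4, 5], [7, -3, 4], [7, -3, 5], [7, 2, 1], [7, 3, 1], [7, 3, 2], [7, 4, 1], [7, 4, 2], [7, 4, 3], [7, 5, 2], [7, 5, 3], [7, 6, 1], [8, -3, 1], [8, 0, 1], [8, 1, 1], [8, 3, 1]]
time_s: 1.5
eef_pos: [0.1842, 0.623, 0.2308]
orientation: [0.742, 0.67, -0.0, 0.0]
force: [-0.5, -0.1, 0.2]
grip_width: 0.0
grasp_force: 0.0
```

```bash
python3 - <<'E'
from h import *
im,W=cloud("scene"); k=(W[...,2]>.1)&(W[...,1]<.1)&(W[...,0]<.95)
n,l,s,_=cv2.connectedComponentsWithStats(k.astype(np.uint8))
for i in range(1,n):
    if s[i,4]>15: q=W[l==i]; print(s[i].tolist(),q.min(0).round(2),q.max(0).round(2))
E
python3 -m crank '-0.95 0.23 0 0 -1;-0.95 0.23 0 0 -1;-0.95 0.23 0 0 -1;-0.95 0.23 0 0 -1;-0.95 0.23 0 0 -1;-0.95 0.23 0 0 -1;-0.95 0.23 0 0 -1;-0.95 0.23 0 0 -1;-0.8 0.93 0 0 -1;-0.8 0.93 0 0 -1;-0.8 0.93 0 0 -1;-0.8 0.93 0 0 -1;-0.8 0.93 0 0 -1;-0.8 0.93 0 0 -1;-0.8 0.93 0 0 -1;-0.8 0.93 0 0 -1;-0.8 0.93 0 0 -1;0 0 0 0 -1'
```

```text
[382, 0, 130, 60, 3758] [ 0.68 -0.47  0.42] [ 0.73 -0.29  0.49]
[357, 110, 10, 10, 40] [ 0.91 -0.08  0.1 ] [ 0.95 -0.06  0.11]
[390, 143, 37, 9, 291] [ 0.89 -0.25  0.1 ] [ 0.95 -0.2   0.12]
[405, 170, 65, 12, 573] [ 0.84 -0.36  0.1 ] [ 0.95 -0.29  0.12]
[503, 188, 9, 20, 96] [ 0.94 -0.45  0.1 ] [ 0.95 -0.44  0.14]
time_s: 3.3
eef_pos: [0.4035, 0.2248, 0.2319]
orientation: [0.745, 0.667, 0.001, 0.002]
force: [0.4, -0.8, -0.6]
grip_width: -0.0005
grasp_force: 0.0
```

```bash
python3 - <<'E'
from h import *
for n in("scene","side"):
    z=np.load(f"pics/{n}.npz"); d=z["d"]
    print(n,d[0:110:15,380:512:20].round(2).tolist())
E
python3 -m crank '-0.98 0.44 0 0 -1;-0.98 0.44 0 0 -1;-0.98 0.44 0 0 -1;-0.98 0.44 0 0 -1;-0.98 0.44 0 0 -1;-0.98 0.44 0 0 -1;-0.98 0.44 0 0 -1;-0.98 0.44 0 0 -1;-0.98 0.44 0 0 -1;0 0 0 0 -1'
```

```text
scene [[1.090000033378601, 0.5199999809265137, 0.5, 0.47999998927116394, 0.46000000834465027, 0.4399999976158142, 0.41999998688697815], [1.1200000047683716, 1.3700000047683716, 1.2999999523162842, 0.47999998927116394, 0.4699999988079071, 0.44999998807907104, 0.4300000071525574], [1.4600000381469727, 1.3899999856948853, 1.3200000524520874, 1.2599999904632568, 1.2100000381469727, 0.44999998807907104, 0.4300000071525574], [1.4800000190734863, 1.409999966621399, 1.340000033378601, 1.2799999713897705, 1.2300000190734863, 0.5099999904632568, 0.47999998927116394], [1.5, 1.4299999475479126, 1.3600000143051147, 1.2999999523162842, 1.2400000095367432, 1.1799999475479126, 1.1399999856948853], [1.5199999809265137, 1.440000057220459, 1.3799999952316284, 1.309999942779541, 1.2599999904632568, 1.2100000381469727, 1.149999976158142], [1.350000023841858, 1.4600000381469727, 1.399999976158142, 1.3300000429153442, 1.2699999809265137, 1.2200000286102295, 1.1699999570846558], [1.2699999809265137, 1.25, 1.4199999570846558, 1.350000023841858, 1.2899999618530273, 1.2300000190734863, 1.1799999475479126]]
sid
[... 586 characters left out ...]
57220459, 1.5099999904632568, 1.4199999570846558, 1.340000033378601, 1.2799999713897705, 0.49000000953674316, 0.4099999964237213], [1.2300000190734863, 1.5199999809265137, 1.440000057220459, 1.3700000047683716, 1.2999999523162842, 1.2300000190734863, 1.1799999475479126], [1.2699999809265137, 1.2999999523162842, 1.2400000095367432, 1.3799999952316284, 1.2999999523162842, 1.2400000095367432, 1.190000057220459], [1.2300000190734863, 1.2400000095367432, 1.0199999809265137, 1.2400000095367432, 1.3300000429153442, 1.2599999904632568, 1.2000000476837158]]
time_s: 4.3
eef_pos: [0.4769, -0.0041, 0.2317]
orientation: [0.744, 0.668, -0.0, 0.001]
force: [-0.5, -0.1, 0.5]
grip_width: 0.0
grasp_force: 0.0
```

```bash
python3 -m crank '-0.97 0.21 0 0 -1;-0.97 0.21 0 0 -1;-0.97 0.21 0 0 -1;-0.97 0.21 0 0 -1;-0.97 0.21 0 0 -1;-0.97 0.21 0 0 -1;-0.97 0.21 0 0 -1;-0.97 0.21 0 0 -1;-0.97 0.21 0 0 -1;-0.97 0.21 0 0 -1;-0.97 0.21 0 0 -1;-0.97 0.21 0 0 -1;0 0 1 0 -1;0 0 1 0 -1;0 0 1 0 -1;0 0 1 0 -1;0 0 0 0 -1;0 0 0 0 -1'
python3 - <<'E'
from h import *
c=cap("scene"); w=cap("wrist")
a=cv2.resize(c[0][150:342,150:406],(800,600))
cv2.imwrite("pics/c.png",cv2.cvtColor(a,4)); cv2.imwrite("pics/d.png",cv2.cvtColor(w[0],4))
p=np.array(bot.get_state()["eef_pos"]);u=np.array([.103,.9947]);v=np.array([.9947,-.103])
d=np.array([.5109,-.2994])-p[:2];print(p,"tool x,y mm",d@u*1000,d@v*1000)
E
```

```text
time_s: 6.1
eef_pos: [0.5095, -0.2954, 0.1315]
orientation: [0.742, 0.67, 0.0, -0.0]
force: [-0.0, -0.3, 0.5]
grip_width: 0.0004
grasp_force: 0.0
[ 0.51004086 -0.29664124  0.13283691] tool x,y mm -2.6556464428911126 1.1387426434150363
```

View pics/c.png

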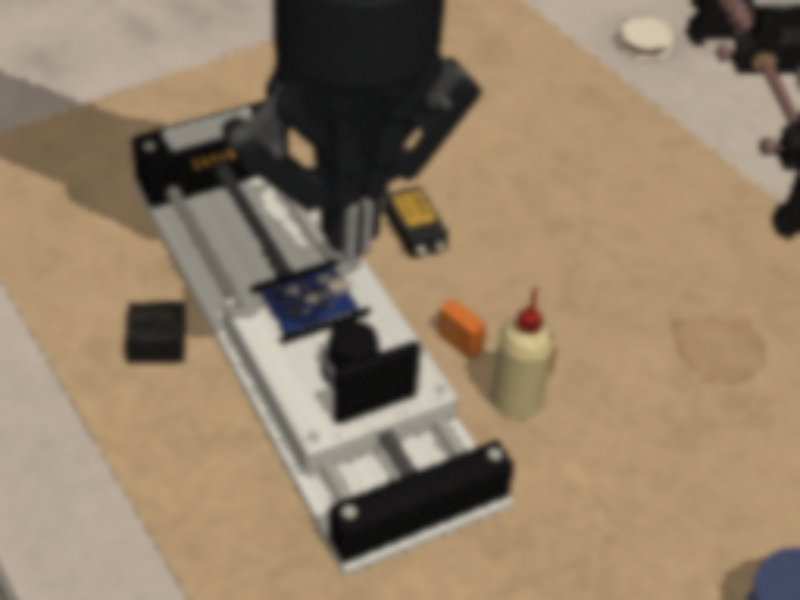

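View pics/d.png

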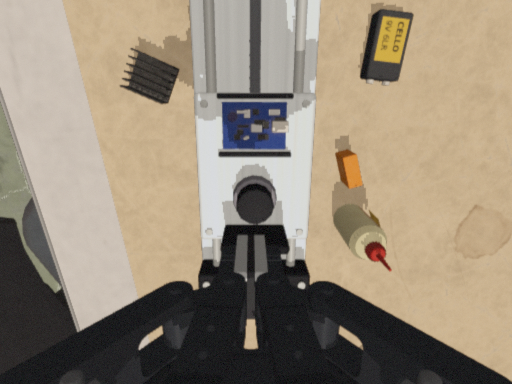

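The scene crop shows the fingertips at (352,250), about 70 mm above the button at (352,345). The wrist view confirms they are lined up sideways with it (button at (255,200), fingers at u≈250). I'll lower onto it.

```bash
python3 -m crank '-0.11 0.04 0.8 0 -1;0 0 0.8 0 -1;0 0 0.6 0 -1;0 0 0.3 0 -1;0 0 0.2 0 -1;0 0 0.1 0 -1;0 0 0.1 0 -1;0 0 0.1 0 -1;0 0 0 0 -1'
```

```text
time_s: 7.1
eef_pos: [0.5102, -0.3003, 0.0578]
orientation: [0.743, 0.67, 0.0, 0.001]
force: [-0.9, -0.1, 5.6]
grip_width: 0.0003
grasp_force: 3.2
```

```bash
python3 -m crank '0 0 0.1 0 -1;0 0 0.1 0 -1;0 0 0.08 0 -1;0 0 0.08 0 -1;0 0 0 0 -1;0 0 0 0 -1'
```

```text
time_s: 7.7
eef_pos: [0.5102, -0.3022, 0.0512]
orientation: [0.743, 0.669, 0.0, 0.003]
force: [-4.3, 0.2, 17.0]
grip_width: 0.0004
grasp_force: 8.5
```

```bash
python3 -m crank '0.1 0 0.04 0 -1;0.2 0 0 0 -1;0.2 0 0 0 -1;0.2 0 0 0 -1;0.2 0 0 0 -1;0.2 0 0 0 -1;0 0 0 0 -1'
```

```text
time_s: 8.4
eef_pos: [0.5131, -0.2747, 0.0511]
orientation: [0.743, 0.669, 0.0, 0.003]
force: [-5.7, 1.2, 23.6]
grip_width: -0.0001
grasp_force: 11.4
```

Run:
```python
from h import *
w=cap("wrist"); cv2.imwrite("pics/e.png",cv2.cvtColor(w[0],4))
```

```text
(no output)
```

View pics/e.png

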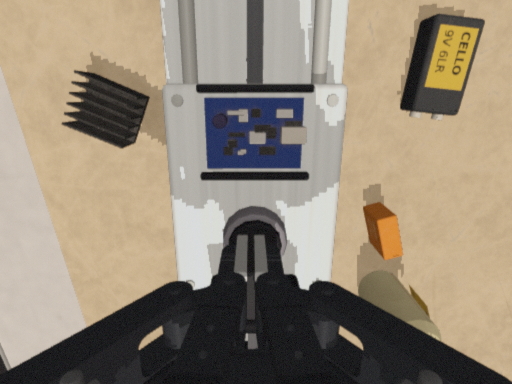

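The wrist view shows the fingertips on the button (about (252,235)). The board is riding along with the tool and nothing is in the way ahead, so I'll keep sliding.

```bash
python3 -m crank '0.3 0 0 0 -1;0.4 0 0 0 -1;0.4 0 0 0 -1;0.4 0 0 0 -1;0.4 0 0 0 -1;0.4 0 0 0 -1;0.3 0 0 0 -1;0.2 0 0 0 -1;0 0 0 0 -1'
```

```text
time_s: 9.35
eef_pos: [0.5205, -0.2043, 0.0511]
orientation: [0.743, 0.669, 0.001, 0.002]
force: [-6.1, 0.6, 25.5]
grip_width: -0.0003
grasp_force: 12.8
```

```bash
python3 -m crank '0.15 0 0 0 -1;0.15 0 0 0 -1;0.15 0 0 0 -1;0.15 0 0 0 -1;0.1 0 0 0 -1;0 0 0 0 -1'
```

```text
time_s: 9.95
eef_pos: [0.5223, -0.1871, 0.0511]
orientation: [0.743, 0.669, 0.001, 0.002]
force: [-5.6, 0.5, 26.7]
grip_width: 0.0001
grasp_force: 13.1
```

```bash
python3 -m crank '0.1 0 0 0 -1;0.1 0 0 0 -1;0.1 0 0 0 -1;0.1 0 0 0 -1;0 0 0 0 -1'
python3 - <<'E'
from h import *
cap("scene"); im,W=cloud("scene"); Z=W[...,2]; u=np.array([.103,.9947])
o=np.array([.533,-.0888])
s=(W[...,:2]-o)@u; t=(W[...,:2]-o)@np.array([.9947,-.103])
k=(abs(t)<.06)&(s<-.02)&(s>-.33)
c=k&(Z>.0335)&(Z<.0375)&(s>-.27); l=k&(Z>.07)&(Z<.078)
r=cv2.minAreaRect((W[c][:,:2]*1000).astype(np.float32)); print("top",r, "s range",np.percentile(s[c],[1,5,95,99]))
g=l&(abs(t)<.03); print("lip s",np.median(s[g])if g.any() else None, g.sum())
cv2.imwrite("pics/f.png",cv2.cvtColor(cv2.resize(im[150:342,150:406],(800,600)),4))
E
```

```text
time_s: 10.45
eef_pos: [0.5224, -0.1857, 0.0512]
orientation: [0.745, 0.667, -0.003, 0.008]
force: [-7.6, -11.2, 20.7]
grip_width: 0.0001
grasp_force: 10.3
top ((524.88134765625, -168.0024871826172), (118.00840759277344, 91.798095703125), 84.4909896850586) s range [-0.13775365 -0.13566289 -0.03435396 -0.0239308 ]
lip s -0.12769644254697854 175
```

View pics/f.png

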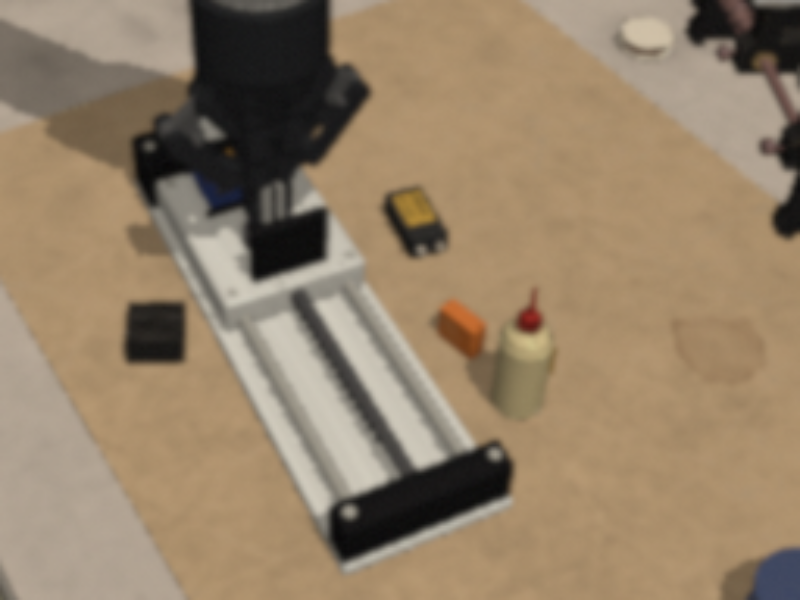

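The carriage is against the dock block at (190,170). The push force rose to about 11 N with no more travel, so it's on the end stop. I'll ease off the push and lift straight up.

```bash
python3 -m crank '-0.15 0 0 0 -1;0 0 -0.15 0 -1;0 0 -0.2 0 -1;0 0 -0.3 0 -1;0 0 -0.5 0 -1;0 0 -1 0 -1;0 0 -1 0 -1;0 0 -1 0 -1;0 0 -1 0 -1;-1 0 -1 0 -1;-1 0 0 0 -1;-1 0 0 0 -1;-1 0 0 0 -1;-1 0 0 0 -1;0 0 0 0 -1;0 0 0 0 -1'
python3 - <<'E'
from h import *
cap("scene");cap("side"); u=np.array([.103,.9947]);o=np.array([.533,-.0888])
for n in("scene","side"):
    im,W=cloud(n); Z=W[...,2]
    s=(W[...,:2]-o)@u; t=(W[...,:2]-o)@np.array([.9947,-.103])
    k=(abs(t)<.035)&(s<-.02)&(s>-.25)
    l=k&(Z>.07)&(Z<.082); print("lip s",np.median(s[l]),l.sum())
    b=k&(abs(t)<.013)&(s>np.median(s[l])+.015)&(s<np.median(s[l])+.042)&(Z>.04); print("button z",np.median(Z[b]),b.sum())
cv2.imwrite("pics/g.png",cv2.cvtColor(cv2.resize(np.load("pics/scene.npz")["im"][150:342,150:406],(800,600)),4))
E
```

```text
time_s: 12.1
eef_pos: [0.5092, -0.3023, 0.2001]
orientation: [0.743, 0.67, 0.0, -0.001]
force: [-0.4, 0.0, -0.1]
grip_width: -0.0004
grasp_force: 0.0
lip s -0.12837660187468491 141
button z 0.06355115084724405 123
lip s -0.1283070148386639 126
button z 0.06344938259245153 102
```

View pics/g.png

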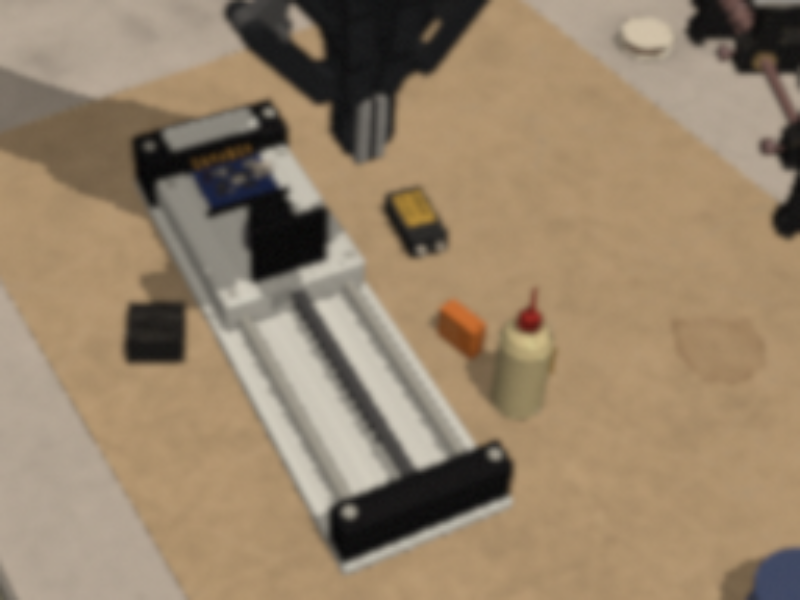

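The carriage is still at the dock, its lip within 1 mm of where it was while I was pushing. The button is fully up at z = 63.5 mm, the loose parts haven't moved, and the arm is clear.

```bash
python3 -c "
from cell import bot; print(bot.finish_job())"
```

```text
the job is handed in; nothing more can be done
None
```

I slid the carriage to the end stop at the dock with the button held down, then released it; the button popped up, the loose parts stayed where they were, and the job is handed in (the hand-in gave no verdict).

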